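# Turn the jug to the phone and take its picture

## Robot

A 7-joint arm with a two-finger parallel gripper is mounted at the origin on the work surface. World frame = base frame: x ahead of the robot, y to its left, z up, the work surface at z = 0. Lengths are in m, angles in rad, forces in N, time in s.
With the tool pointing down it reaches from about 0.425 to 0.975 m from the base axis. Payload 16.7 kg.
Tool frame: the origin (TCP) lies on the front face of the gripper's body, between the roots of the fingers; the fingertips stand 73 mm ahead of it and the grasp point (between the pads) lies 54 mm ahead of it; z points along the fingers, y is the direction in which the jaws open and shut (so a half turn about z gives the same grasp; the last joint's range is limited). The gripper opens to 85 mm and grips with 20 to 120 N. Pads are 22 mm wide; open, the fingers measure 114 mm over their backs; the gripper's body (76 mm by 85 mm) begins 54 mm behind the grasp point. The pads swing forward as they close: fully open they stand 13 mm farther back than shut.
Start: joints at [1.155, 0.426, 0.074, 1.606, -0.034, 1.111, -0.067], TCP at [0.178, -0.651, 0.304] pointing down, gripper open.
Joint ranges: [-2.85, 2.85], [-0.5, 2.14], [-1.23, 1.37], [0.21, 2.46], [-1.02, 4.16], [0.16, 2.05], [-2.73, 2.73]. Speed limits (rad/s): [1.89, 1.89, 2.39, 2.39, 3.01, 3.01, 3.01].

## Interface

Orientations are given as a rotation vector (axis times angle).
In Python, from plant import ctrl, cams, nets gives the robot as it stands.
- The arm moves only by the shell command python3 -m pendant 'ROWS'. ROWS is JSON, a list of rows, each a list of 3 entries, a list of its own where there are three numbers: the gripper command: -1 is fully open, 1 is shut, values between are in proportion, then the shift along the tool's x, y, z as a fraction of full scale, then the turn, a rotation vector about the tool's x, y, z as a fraction of full scale. A call has 1 to 8 rows; each row shifts and turns the commanded pose from where the row before left it, along the tool's axes as they then stand; what a row does not reach is not made up. Full scale, the value 1, is 2.5 cm for a shift and 0.1 rad for a turn. A row lasts 1/10 s, in which the tool goes at most 50 mm and 8.59 degrees, less where a joint would pass 70% of its speed; a pose out of reach is approached as far as the arm can. A call with a number of a shift or a turn outside -1 to 1 is refused whole. A call with a gripper value outside its range is refused whole. The fingers move at their own pace and stop on an object; the grip force is fixed at half the most. Time passes only in rows, so rows that do not move let the fingers close. It gives the time, the measured TCP pose, the force and the opening at its end, in the units of the state.
- ctrl.read_state(): the state, without advancing time (a new reading comes with each control period).
- cams.get_image(name): name is "scene" or "side" or "wrist"; returns (picture, depth): 384x512x3 uint8, red, green, blue; 384x512 float32, m along the optical axis (not along the pixel's ray), 0 where there is no reading.
- cams.calibration(name): a dict with "intrinsics" (3x3 intrinsics, pixels), "position" and "attitude" of the camera in the world. Camera axes: x right, y down, z forward; pixel columns grow to the right and rows downward; lengths in m; the calibration is good to about 2 mm. A picture is of the moment at which its call begins: read the wrist's pose just before it. calibration takes no time and is no camera call; for the wrist camera it gives the pose at the moment of the call.
- ctrl.hand_in(): hands the job in, once; it reports no verdict.
Trained networks look in the newest picture that a camera, given by its name, has taken for a name from the list of things; names that differ only in an ending like _2 or _b are one class to them, and where a whole thing is asked for, a point or a joint stands for the part that bears it (a point fixed in the world has none). Each returns a list of dicts, best first, with "score" (0 to 1); they miss things now and then, are a little off and sometimes report something else, mostly with a low value. They report only what shows in the picture. A call takes as long as a camera call. They do not tell look-alikes from the thing itself.
- nets.trace(camera, query): "mask" (384x512 bool, what is visible of it) and "box" ([left, top, width, height] in pixels, round what is visible of it).
The state is a dict: "time_s": time; "joint_positions": joint angles; "qd": joint speeds; "tau": joint torques, N m; "tcp_pos": TCP position; "tool_rot": TCP orientation; "ft_force": force on the tool from outside, world axes, zero at the start; "torque": the same for the moment, N m; "width": finger opening in m.
Only numpy, scipy, OpenCV 4.12 (cv2) and the standard library are available. Lean on these libraries where they do the work, as an engineer would, in place of code of your own. Each camera call takes 0.05 s, during which the arm holds its last target.

## Task

Turn the photo turntable by pushing with a fingertip against the upright orange tabs on its spokes until the jug's blue spout points straight at the phone on the stand. Once the turntable is still, press the red shutter button right down to take the picture and let it come up again. Do not touch, lift or slide the jug, do not press the button before the jug is lined up, and leave the other things on the counter where they are.

Things in the scene. Friction and masses are not known exactly. Their poses are not given: they have to be found in the camera images.
- stand: fixed photo turntable stand; sizes in mm throughout. Origin on the counter (height 0) on the turntable's vertical axis; its +x axis points along a flat aluminium rail to the black phone (146 wide, 70 high, 262 out from the axis, from 78 to 148 above the counter), z up. The stand's place and yaw differ each time
- plate (a joint): angle in rad of the white turning plate on the stand, counter-clockwise seen from above is positive, no stops. The plate is 170 across, its top 34 above the counter; friction holds it where it is left (about 0.12 N m, under 2 N at a tab) and it does not coast. At 0 tab0 lies on the stand's +x axis
- tab0 (a point): top middle of one of four identical upright orange push tabs at the ends of four spokes, 90 degrees apart, turning with the plate. Each tab reaches from 130 to 175 out from the axis, is 8 thick, from 20 to 80 above the counter; this point is 152.5 out and 80 up. Between neighbouring tabs there is nothing beyond the plate's rim (85 out) but the low rail (8 high) and the phone
- tab1 (a point): as tab0, for the tab 90 degrees counter-clockwise from tab0
- tab2 (a point): as tab0, for the tab 180 degrees counter-clockwise from tab0
- tab3 (a point): as tab0, for the tab 270 degrees counter-clockwise from tab0
- jug: loose cream stoneware jug standing on the middle of the plate and turning with it, 0.4 kg: body up to 86 across, 100 tall (its rim 134 above the counter). Origin: centre of its underside. Its +x axis points out of the blue spout (reaching 70 out), the handle on the -x side (reaching 73 out), z up. Its start direction can be anything that is well off the phone
- jug_spout (a point): end of the jug's blue spout, 70 from the jug's axis, 93 above its underside
- shutter (a joint): travel in m of the red shutter button: 0 up, 0.006 fully down; a spring returns it, fully down takes 5 N
- shutter_top (a point): centre of the top face of the red button (32 across), which is pushed straight down. It is 22 above the counter when up, in a fixed black housing (48 across, 12 high), on the robot's left or right
- lidded_pot: loose white lidded pot, cylinder 74 across, 61 tall; origin at the centre of its underside
- salve_pot: loose small white pot with a terracotta-coloured lid, 60 across, 38 tall, on the robot's right of the turntable; origin at the centre of its underside
- amber_bottle: loose amber glass bottle, 66 across, 190 tall; origin at the centre of its underside
- green_bottle: loose green glass bottle, 66 across, 180 tall; origin at the centre of its underside
- stone_jar: loose brown stoneware jar, 96 across, 120 tall; origin at the centre of its underside
- tankard: loose steel tankard with a handle, 80 across, 90 tall; origin at the centre of its underside
Things that resemble listed ones, but are neither listed nor needed, are in the scene too. Of the things that look like the part that bears shutter, the smallest one is meant.

How it is judged:
On the way, in this order (a step that is already met when the one before it is completed fails the run):
1. the jug's spout points at the phone and the turntable is still (y of jug_spout in the frame of stand between -0.014 and 0.014 m and x of jug_spout in the frame of stand above 0.04 m and velocity of joint plate between -0.05 and 0.05 rad/s and horizontal distance between jug and stand below 0.02 m and angle between jug's own z axis and vertical below 0.15 rad and height (world z) of jug between 0.028 and 0.045 m), for 0.3 s.
2. the shutter button is pressed down with the jug lined up (all of step 1 and value of joint shutter above 0.0045 m), for 0.05 s.
At the end, for the whole second after the job is handed in: the jug stands upright on the middle of the plate (within 20 mm of its axis), its spout end within 14 mm (about 11 degrees) of the line from the axis to the phone, on the phone's side; everything is still, the button is up again and no bystander is more than 25 mm from its place (all of step 1 and value of joint shutter below 0.0015 m and linear speed of jug below 0.02 m/s and distance of each of lidded_pot, salve_pot, amber_bottle, green_bottle, stone_jar, tankard from where it was at the start of the episode below 0.025 m); the robot touches nothing.
It fails at once if the robot touches the jug (more than 0.5 N) (contact force between any of the fingers, the arm and jug above 0.5 N).
It fails at once if the jug is lifted, slid off the middle by 20 mm or tipped (height (world z) of jug above 0.05 m or horizontal distance between jug and stand above 0.02 m or angle between jug's own z axis and vertical above 0.25 rad).
It fails at once if the button is pressed while the spout does not point at the phone (value of joint shutter above 0.003 m and not (y of jug_spout in the frame of stand between -0.014 and 0.014 m and x of jug_spout in the frame of stand above 0.04 m)).
It fails at once if a bystander is moved by more than 25 mm, or lifted (distance of any of lidded_pot, salve_pot, amber_bottle, green_bottle, stone_jar, tankard from where it was at the start of the episode above 0.025 m).
It also fails if it takes over 72 s, if anything falls off the work surface, if the arm or the gripper's body presses on something with over 40 N, if the wrist force passes 120 N, or if a joint passes its speed limit or range.

## Working session

There is one attempt and no reset: what is moved stays moved. The work goes in short steps, Python scripts to look and compute and a shell command to move; the robot and the scene stay as the last step left them, time stands still between calls to the robot, and variables do not carry over. Pictures are saved under pics/ and viewed, and the job is handed in when it is done.

```bash
ls; mkdir -p pics
cat > h.py <<'E'
import numpy as np,cv2
from scipy.spatial.transform import Rotation as R
from plant import ctrl,cams,nets
def cal(n):
    c=cams.calibration(n);K=np.array(c["intrinsics"]);p=np.array(c["position"]);a=np.array(c["attitude"])
    M=R.from_rotvec(a).as_matrix() if a.size==3 else (a if a.shape==(3,3) else None)
    return K,p,M
def save(n,f):
    im,d=cams.get_image(n);cv2.imwrite("pics/"+f,im[:,:,::-1]);return im,d
def pts(n,d):
    K,p,M=cal(n);v,u=np.mgrid[:384,:512]
    c=np.stack([(u-K[0,2])/K[0,0]*d,(v-K[1,2])/K[1,1]*d,d],-1)
    return c@M.T+p
E
python3 - <<'E'
from h import *
print(cams.calibration("scene"));print(ctrl.read_state())
for n in("scene","side"):
    im,d=save(n,n+"0.png");np.savez("/tmp/"+n,im=im,d=d)
    P=pts(n,d)
    for q in["stand","plate","jug","jug_spout","shutter","tab0","lidded_pot","salve_pot","amber_bottle","green_bottle","stone_jar","tankard"]:
        for r in nets.trace(n,q)[:6]:
            m=r["mask"]&(d>0);print(n,q,round(r["score"],2),r["box"],np.median(P[m],0).round(3),P[m].min(0).round(3),P[m].max(0).round(3))
E
```

```text
pics
{'intrinsics': array([[439.36838358,   0.        , 257.12231122],
       [  0.        , 439.36838358, 193.97861791],
       [  0.        ,   0.        ,   1.        ]]), 'position': array([1.44805206, 0.82793992, 0.96537907]), 'attitude': array([-0.97116848, -2.318694  ,  1.19437382])}
{'time_s': 0.0, 'joint_positions': array([ 1.15448634,  0.42668887,  0.07386521,  1.6066044 , -0.03411374,
        1.11082567, -0.06707993]), 'qd': array([-0.0005425 , -0.00027652, -0.00088974, -0.00190089,  0.00159554,
        0.000648  , -0.00154642]), 'tau': array([ 5.11433118e-04, -9.49836802e+01,  3.76136363e+00, -4.63521945e+01,
        1.91798533e-02,  1.00758919e-02, -3.90603100e-05]), 'tcp_pos': array([ 0.17785594, -0.65081412,  0.30324089]), 'tool_rot': array([-3.11245485e+00, -4.17649298e-01,  3.94407750e-04]), 'ft_force': array([-0.09446386,  0.41798584,  0.75963681]), 'torque': array([ 0.01385514, -0.02906428, -0.02704943]), 'width': 0.08544541883137038}
scene stand 0.85 [187.0, 182.9, 113.7, 97.0] [0.699 0.057 0.035] [ 0.388 -0.175 -0.004] [0.894 0.173 0.152]
scene stand 0.41 [210.7,
[... 3343 characters left out ...]
.523 -0.308  0.064]
side salve_pot 0.78 [327.2, 197.9, 15.5, 19.2] [ 0.393 -0.204  0.035] [ 0.37  -0.262 -0.004] [ 0.424 -0.185  0.041]
side amber_bottle 0.9 [131.6, 229.3, 32.0, 55.1] [0.632 0.357 0.107] [ 0.617  0.273 -0.004] [0.826 0.384 0.192]
side amber_bottle 0.72 [198.6, 169.0, 93.5, 79.4] [0.583 0.034 0.033] [ 0.45  -0.168 -0.004] [0.786 0.172 0.082]
side green_bottle 0.94 [279.4, 120.1, 20.9, 46.6] [ 0.676 -0.325  0.092] [ 0.653 -0.454 -0.   ] [ 0.81  -0.307  0.184]
side stone_jar 0.63 [103.0, 285.1, 41.8, 54.2] [0.552 0.496 0.096] [0.529 0.444 0.007] [0.614 0.538 0.123]
side tankard 0.94 [327.5, 134.5, 18.1, 29.7] [ 0.558 -0.46   0.059] [ 0.528 -0.527 -0.002] [ 0.606 -0.41   0.092]
```

View images.

Run:
```python
from h import *
from scipy.optimize import least_squares
a=np.load("/tmp/scene.npz");b=np.load("/tmp/side.npz")
def crop(z,x,y,w,h,s,f): cv2.imwrite("pics/"+f,cv2.resize(z["im"][y:y+h,x:x+w,::-1],None,fx=s,fy=s,interpolation=cv2.INTER_CUBIC))
crop(a,150,130,260,190,3,"sc.png");crop(b,90,110,270,220,2.7,"si.png")
for n,z in(("scene",a),("side",b)):
    im=z["im"].astype(int);P=pts(n,z["d"]);h=cv2.cvtColor(z["im"],cv2.COLOR_RGB2HSV)
    near=(np.hypot(P[...,0]-.63,P[...,1])<.4)&(z["d"]>0)
    o=near&(h[...,0]>5)&(h[...,0]<20)&(h[...,1]>150)&(h[...,2]>120)
    nl,l,st,c=cv2.connectedComponentsWithStats(o.astype(np.uint8))
    for i in range(1,nl):
        if st[i,4]>10:
            Q=P[l==i];print(n,"or",st[i],np.median(Q,0).round(3),Q[Q[:,2]>.074].mean(0).round(4),Q.min(0).round(3),Q.max(0).round(3))
    bl=near&(h[...,0]>95)&(h[...,0]<130)&(h[...,1]>120)&(P[...,2]>.07)
    nl,l,st,c=cv2.connectedComponentsWithStats(bl.astype(np.uint8))
    for i in range(1,nl):
        if st[i,4]>4:
            Q=P[l==i];print(n,"blue",st[i],Q.mean(0).round(3),Q.min(0).round(3),Q.max(0).round(3))
    ph=near&(im.max(-1)<60)&(P[...,2]>.08)&(P[...,2]<.16)
    Q=P[ph];print(n,"phone",ph.sum(),Q.mean(0) if len(Q) else 0,Q.min(0),Q.max(0))
```

```text
scene or [  133   164   239   159 21622] [0.695 0.096 0.001] [0.6726 0.2335 0.119 ] [ 0.23  -0.398 -0.011] [0.951 0.4   0.193]
scene or [184 316   7   6  16] [ 0.701 -0.375 -0.749] [nan nan nan] [ 0.69  -0.392 -0.755] [ 0.717 -0.363 -0.742]
scene or [177 321   6  10  21] [ 0.753 -0.366 -0.749] [nan nan nan] [ 0.728 -0.378 -0.758] [ 0.771 -0.343 -0.742]
scene or [199 325   9   5  12] [ 0.686 -0.278 -0.746] [nan nan nan] [ 0.658 -0.287 -0.756] [ 0.702 -0.269 -0.74 ]
scene or [206 329  10  10  27] [ 0.673 -0.231 -0.752] [nan nan nan] [ 0.646 -0.256 -0.758] [ 0.697 -0.207 -0.742]
scene or [220 331  13   6  27] [ 0.632 -0.172 -0.747] [nan nan nan] [ 0.613 -0.2   -0.757] [ 0.649 -0.15  -0.742]
scene or [219 337   4   7  11] [ 0.67  -0.168 -0.749] [nan nan nan] [ 0.66  -0.18  -0.755] [ 0.682 -0.157 -0.746]
scene or [191 339   7   5  13] [ 0.756 -0.25  -0.753] [nan nan nan] [ 0.748 -0.269 -0.762] [ 0.763 -0.236 -0.742]
scene or [201 338   7   6  14] [ 0.724 -0.219 -0.748] [nan nan nan] [ 0.703 -0.231 -0.761] [ 0.736 -0.203 -0.743]
scene or [214 343   5   8  13] [ 0.708 -0.157 -0.747] [nan na
[... 2034 characters left out ...]
52 0.131] [0.623 0.029 0.125] [0.646 0.069 0.136]
scene blue [191 232  44  31 684] [0.871 0.085 0.113] [0.847 0.015 0.075] [0.893 0.15  0.146]
scene phone 107 [0.85374047 0.11671317 0.13357334] [0.63118153 0.01669746 0.08006104] [0.89069503 0.37891574 0.1492198 ]
side or [  122   143   238   182 26205] [ 0.526  0.082 -0.001] [0.6158 0.0729 0.0864] [ 0.231 -0.399 -0.009] [0.95  0.4   0.182]
side or [137 248   7   7  22] [0.643 0.368 0.135] [0.643  0.3686 0.1346] [0.635 0.363 0.126] [0.651 0.377 0.142]
side phone 461 [0.84101915 0.05580164 0.11350414] [ 0.61900677 -0.34519501  0.08004989] [0.88519173 0.34344503 0.1563689 ]<stdin>:13: RuntimeWarning: Mean of empty slice.
  ret = um.true_divide(
```

```bash
sleep 1
```

```text
(no output)
```

View pics/sc.png

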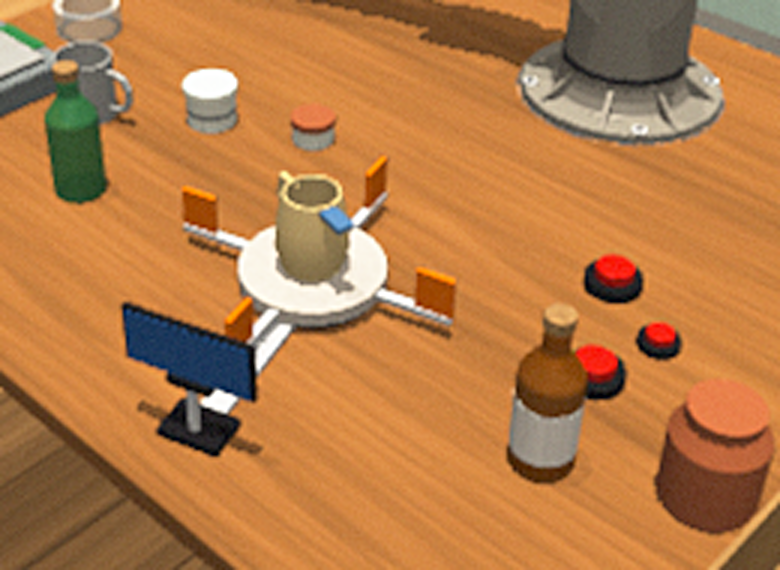

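View pics/si.png

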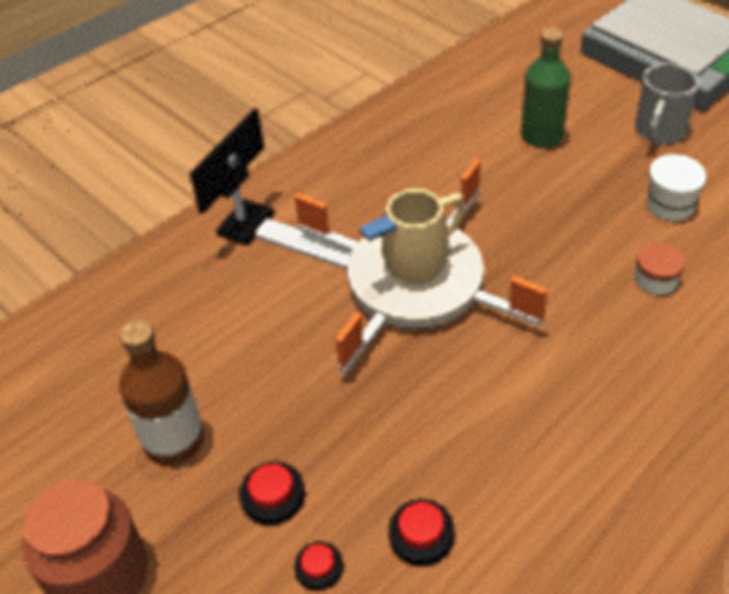

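```bash
cat > fit.py <<'E'
from h import *
from scipy.optimize import least_squares
def measure(views,show=True):
    T=[];PH=[];B=[];PL=[]
    for n,im,d in views:
        P=pts(n,d);h=cv2.cvtColor(im,cv2.COLOR_RGB2HSV)
        r=np.hypot(P[...,0]-.62,P[...,1]-.0);ok=(d>0)
        s=ok&(h[...,1]>150)&(h[...,0]<20)&(h[...,2]>90)&(P[...,2]>.04)&(P[...,2]<.085)&(r>.09)&(r<.21);T.append(P[s])
        s=ok&(h[...,0]>95)&(h[...,0]<130)&(h[...,1]>100)&(P[...,2]>.105)&(r<.12);B.append(P[s])
        s=ok&(h[...,1]<60)&(h[...,2]>150)&(abs(P[...,2]-.034)<.006)&(r<.13);PL.append(P[s])
        s=ok&(P[...,2]>.08)&(P[...,2]<.146)&(r>.2)&(r<.33)&(P[...,0]>.75)&(h[...,2]<140);PH.append(P[s])
    T0=np.vstack(T)[:,:2];PLa=np.vstack(PL)[:,:2]
    # perp-to-line residual for tabs
    def f(p):
        q=T0-p[:2];c,s=np.cos(p[2]),np.sin(p[2]);a=c*q[:,0]+s*q[:,1];b=-s*q[:,0]+c*q[:,1]
        # nearest tab rectangle: long coord 130..175, cross +-4
        lo=np.maximum(abs(a),abs(b));cr=np.minimum(abs(a),abs(b))
        return np.r_[np.maximum(cr-.004,0)+.2*cr,np.maximum(lo-.175,0)+np.maximum(.13-lo,0)]
    best=min((least_squares(f,[.62,.0,t],loss="soft_l1",f_scale=.004) for t in np.linspace(-.7,.7,8)),key=lambda s:s.cost)
    c=best.x[:2];th=best.x[2]
    print("n",[len(x) for x in T],[len(x) for x in B],[len(x) for x in PH],"center",best.x.round(4),"cost/n",best.cost/len(T0))
    for n_,pl in zip(views,PL):
        x=pl[:,:2];print("plate extents-based centre",n_[0],((x.min(0)+x.max(0))/2).round(4), "maxr",np.percentile(np.hypot(*(x-c).T),[50,95,99]).round(4))
    for v,ph in zip(views,PH):
        q=ph[:,:2]-c;m=np.median(q,0);u,s,vt=np.linalg.svd(q-q.mean(0));nn=vt[1]*np.sign(vt[1]@m)
        t=q@vt[0]
        print("phone",v[0],"norm ang",np.degrees(np.arctan2(nn[1],nn[0])).round(2),"mean ang",np.degrees(np.arctan2(m[1],m[0])).round(2),"range",np.median(q@nn).round(4),"along",np.percentile(t,[1,99]).round(3))
    for v,b in zip(views,B):
        if len(b): 
            q=b[:,:2]-c;e=q[np.hypot(*q.T)>.045]
            print("spout",v[0],np.degrees(np.arctan2(*q.mean(0)[::-1])).round(2),"far",np.degrees(np.arctan2(*e.mean(0)[::-1])).round(2),"maxr",np.hypot(*q.T).max().round(3))
    print("tab angs",(np.degrees(th)+np.array([0,90,180,270])).round(2))
    return c,th,T,B,PH
E
python3 - <<'E'
from fit import *
V=[(n,z["im"],z["d"]) for n in("scene","side") for z in[np.load("/tmp/%s.npz"%n)]]
measure(V)
for v in V: measure([v])
E
```

```text
n [436, 417] [47, 43] [748, 465] center [0.6184 0.0032 0.2582] cost/n 3.218427222853428e-07
plate extents-based centre scene [0.6189 0.0018] maxr [0.0697 0.1054 0.1245]
plate extents-based centre side [0.6209 0.0166] maxr [0.0689 0.0867 0.1181]
phone scene norm ang 18.11 mean ang 18.56 range 0.2652 along [-0.073  0.07 ]
phone side norm ang 17.71 mean ang 19.66 range 0.2579 along [-0.068  0.074]
spout scene 71.57 far 72.26 maxr 0.071
spout side 80.26 far 79.55 maxr 0.067
tab angs [ 14.8 104.8 194.8 284.8]
n [436] [47] [748] center [0.6192 0.0029 0.2572] cost/n 3.1030520668162923e-07
plate extents-based centre scene [0.6189 0.0018] maxr [0.0694 0.1049 0.1244]
phone scene norm ang 18.11 mean ang 18.69 range 0.2645 along [-0.072  0.07 ]
spout scene 72.58 far 73.13 maxr 0.071
tab angs [ 14.74 104.74 194.74 284.74]
n [417] [43] [465] center [0.6174 0.0034 0.2591] cost/n 2.0434609221947017e-07
plate extents-based centre side [0.6209 0.0166] maxr [0.0687 0.087  0.1189]
phone side norm ang 17.71 mean ang 19.55 range 0.2589 along [-0.068  0.073]
spout side 79.06 far 78.44 maxr 0.067
tab angs [ 14.85 104.85 194.85 284.85]
```

```bash
python3 -m pendant '[[1,[1,-0.13,0],[0,0,-0.4]],[1,[1,-0.13,0],[0,0,-0.4]],[1,[1,-0.13,0],[0,0,-0.4]],[1,[1,-0.13,0],[0,0,-0.4]],[1,[1,-0.13,0],[0,0,-0.4]],[1,[1,-0.13,0],[0,0,-0.4]],[1,[1,-0.13,0],[0,0,-0.4]],[1,[1,-0.13,0],[0,0,-0.4]]]'
```

```text
time_s: 2.1
tcp_pos: [0.3523, -0.5471, 0.304]
tool_rot: [3.006, 0.914, 0.0]
ft_force: [0.5, -0.3, 0.1]
width: 0.0003
```

```bash
for i in 1; do python3 -m pendant '[[1,[1,-0.13,0],[0,0,-0.4]],[1,[1,-0.13,0],[0,0,-0.4]],[1,[1,-0.13,0],[0,0,-0.4]],[1,[1,-0.13,0],[0,0,-0.4]],[1,[1,-0.13,0],[0,0,-0.4]],[1,[1,-0.13,0],[0,0,-0.4]],[1,[1,-0.13,0],[0,0,-0.4]],[1,[1,-0.13,0],[0,0,-0.4]]]'; done
python3 -m pendant '[[1,[1,-0.13,0],[0,0,-0.4]],[1,[1,-0.13,0],[0,0,-0.4]],[1,[1,-0.13,0],[0,0,-0.4]],[1,[1,-0.13,0],[0,0,-0.4]],[1,[1,-0.13,0],[0,0,-0.4]],[1,[1,-0.13,0],[0,0,-0.4]],[1,[1,-0.13,0],[0,0,-0.4]],[1,[1,-0.13,0],[0,0,-0.4]]]'
```

```text
time_s: 2.9
tcp_pos: [0.4833, -0.3951, 0.3039]
tool_rot: [-2.822, -1.381, -0.0]
ft_force: [-0.0, -0.3, 0.2]
width: 0.0
time_s: 3.7
tcp_pos: [0.56, -0.2094, 0.3039]
tool_rot: [-2.566, -1.813, -0.0]
ft_force: [1.0, -0.2, 0.6]
width: -0.0002
```

Run:
```python
from h import *
im,d=save("wrist","w1.png");np.savez("/tmp/w1",im=im,d=d,P=pts("wrist",d));print(ctrl.read_state()["joint_positions"].round(2))
```

```text
[ 0.51  0.32 -0.33  1.77  0.11  1.07 -0.19]
```

View pics/w1.png

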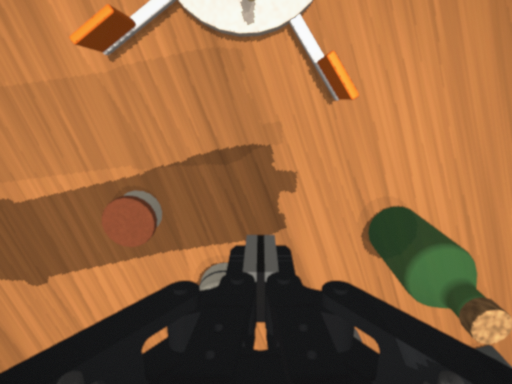

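```bash
python3 -m pendant '[[1,[1,-0.13,0],[0,0,-0.42]],[1,[1,-0.13,0],[0,0,-0.42]],[1,[1,-0.13,0],[0,0,-0.42]],[1,[1,-0.13,0],[0,0,-0.42]]]'
python3 - <<'E'
from fit import *
im,d=save("wrist","w2.png");V=[("wrist",im,d)];np.savez("/tmp/w2",im=im,d=d,P=pts("wrist",d));measure(V)
E
```

```text
time_s: 4.15
tcp_pos: [0.5749, -0.1093, 0.304]
tool_rot: [-2.404, -2.023, -0.0]
ft_force: [0.8, -0.7, 0.1]
width: -0.0003
n [1278] [0] [0] center [0.6181 0.0049 0.2659] cost/n 1.4836132064661265e-07
plate extents-based centre wrist [ 0.6148 -0.0304] maxr [0.0672 0.0906 0.1194]
  return _methods._mean(a, axis=axis, dtype=dtype,
  ret = um.true_divide(
fit.py:25: RuntimeWarning: Mean of empty slice.
  q=ph[:,:2]-c;m=np.median(q,0);u,s,vt=np.linalg.svd(q-q.mean(0));nn=vt[1]*np.sign(vt[1]@m)
  ret = ret.dtype.type(ret / rcount)
Traceback (most recent call last):
  File "fit.py", line 27, in measure
    print("phone",v[0],"norm ang",np.degrees(np.arctan2(nn[1],nn[0])).round(2),"mean ang",np.degrees(np.arctan2(m[1],m[0])).round(2),"range",np.median(q@nn).round(4),"along",np.percentile(t,[1,99]).round(3))
                                                                                                                                                                              ~~~~~~~~~~~~~^^^^^^^^^^
IndexError: index -1 is out of bounds for axis 0 with size 0
```

View pics/w2.png

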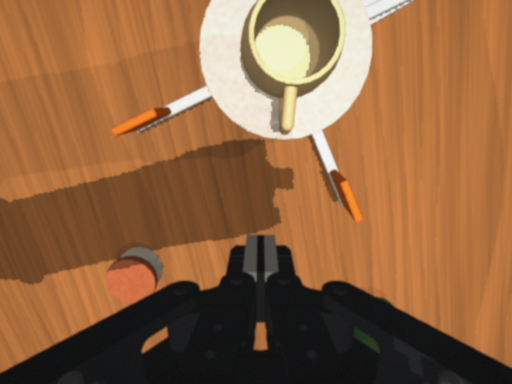

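```bash
python3 - <<'E'
from h import *
z=np.load("/tmp/w2.npz");P=z["P"];c=np.array([.6182,.0042])
q=P[...,:2]-c;r=np.hypot(q[...,0],q[...,1])
s=(P[...,2]>.06)&(P[...,2]<.15)&(r>.050)&(r<.08)&(z["d"]>0)
print(s.sum(),P[s].mean(0),P[s].min(0),P[s].max(0));m=q[s].mean(0);print(np.degrees(np.arctan2(*m[::-1]))+180)
s=(abs(P[...,2]-.134)<.004)&(r<.06)&(z["d"]>0);uv=P[s][:,:2];(a,b),R_=cv2.minEnclosingCircle(uv.astype(np.float32));print("rim",a,b,R_,s.sum())
E
python3 -m pendant '[[1,[1,-0.13,0],[0,0,-0.42]],[1,[1,-0.13,0],[0,0,-0.42]],[1,[1,-0.13,0],[0,0,-0.42]],[1,[1,-0.13,0],[0,0,-0.42]],[1,[1,-0.13,0],[0,0,-0.42]],[1,[1,-0.13,0],[0,0,-0.42]],[1,[1,-0.13,0],[0,0,-0.42]],[1,[1,-0.13,0],[0,0,-0.42]]]'
```

```text
380 [ 0.60405505 -0.0531362   0.11353005] [ 0.59842475 -0.06637109  0.06742522] [ 0.61154545 -0.04345236  0.12521648]
76.14174638031496
rim 0.6182936429977417 0.004326751455664635 0.03361779823899269 1365
time_s: 5.0
tcp_pos: [0.5541, 0.0899, 0.304]
tool_rot: [2.033, 2.395, 0.0]
ft_force: [0.3, 0.6, -0.3]
width: 0.0002
```

```bash
python3 -m pendant '[[1,[0.7,-0.07,0],[0,0,-0.3]],[1,[0.7,-0.07,0],[0,0,-0.3]],[1,[0.7,-0.07,0],[0,0,-0.35]],[1,[0,0,1],[0,0,0]],[1,[0,0,1],[0,0,0]],[1,[0,0,1],[0,0,0]],[1,[0,0,1],[0,0,0]],[1,[0,0,1],[0,0,0]]]'
python3 - <<'E'
from h import *
save("wrist","w3.png");im,d=save("scene","s3.png")
cv2.imwrite("pics/s3c.png",cv2.resize(im[130:290,180:360,::-1],None,fx=3.3,fy=3.3,interpolation=cv2.INTER_CUBIC))
E
```

```text
time_s: 5.8
tcp_pos: [0.5394, 0.1386, 0.178]
tool_rot: [1.92, 2.486, 0.0]
ft_force: [0.5, -0.1, 0.8]
width: -0.0
```

View pics/w3.png

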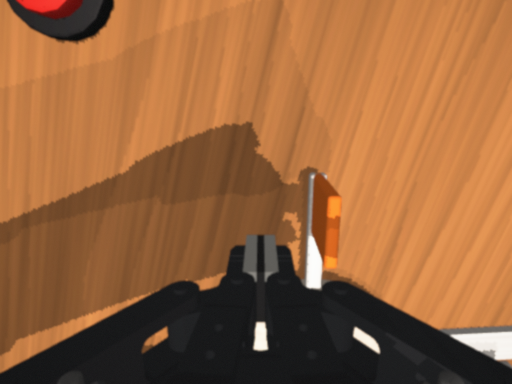

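View pics/s3c.png

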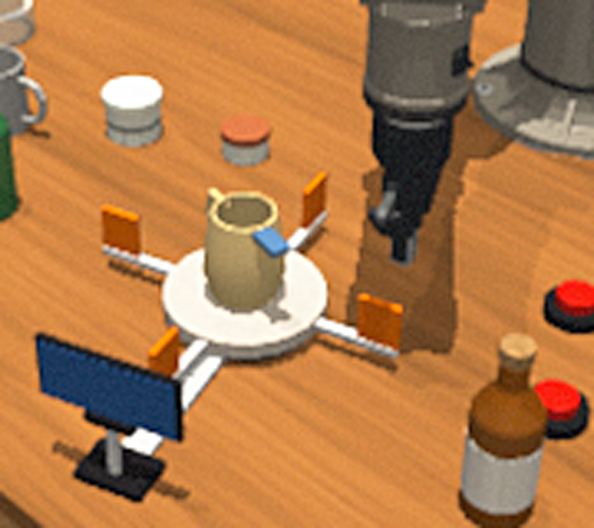

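```bash
python3 -m pendant '[[1,[0,0,0.7],[0,0,0]],[1,[0,0,0.7],[0,0,0]],[1,[0,0,0.68],[0,0,0]],[1,[0,0.24,0],[0,0,0]],[1,[0,0.24,0],[0,0,0]],[1,[0,0.24,0],[0,0,0]]]'
python3 -m pendant '[[1,[0.033,0.241,0],[0,0,0.4]],[1,[0.033,0.241,0],[0,0,0.4]],[1,[0.033,0.241,0],[0,0,0.4]],[1,[0.033,0.241,0],[0,0,0.4]],[1,[0.033,0.241,0],[0,0,0.4]],[1,[0.033,0.241,0],[0,0,0.4]],[1,[0.033,0.241,0],[0,0,0.4]],[1,[0.033,0.241,0],[0,0,0.4]]]'
python3 - <<'E'
from h import *
im,d=save("scene","s4.png");np.savez("/tmp/s4",im=im,d=d)
cv2.imwrite("pics/s4c.png",cv2.resize(im[130:290,180:360,::-1],None,fx=3.3,fy=3.3,interpolation=cv2.INTER_CUBIC))
E
```

```text
time_s: 6.5
tcp_pos: [0.5584, 0.1434, 0.1284]
tool_rot: [1.92, 2.485, 0.003]
ft_force: [0.4, -0.3, 0.9]
width: -0.0002
time_s: 7.3
tcp_pos: [0.6049, 0.1552, 0.1281]
tool_rot: [2.294, 2.146, 0.002]
ft_force: [-1.9, -0.3, -0.1]
width: -0.0003
```

View pics/s4c.png

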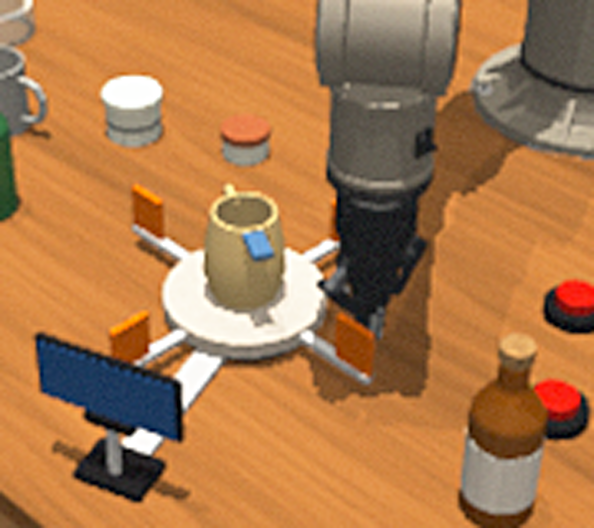

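Pushing works: the tab, at (350,340), has swung and the spout at (258,245) has turned with it. Continue.

```bash
python3 -m pendant '[[1,[0.033,0.241,0],[0,0,0.4]],[1,[0.033,0.241,0],[0,0,0.4]],[1,[0.033,0.241,0],[0,0,0.4]],[1,[0.033,0.241,0],[0,0,0.4]],[1,[0.033,0.241,0],[0,0,0.4]],[1,[0.033,0.241,0],[0,0,0.4]],[1,[0.033,0.241,0],[0,0,0.4]],[1,[0.033,0.241,0],[0,0,0.4]]]'
python3 -m pendant '[[1,[0.033,0.241,0],[0,0,0.4]],[1,[0.033,0.241,0],[0,0,0.4]],[1,[0.033,0.241,0],[0,0,0.4]],[1,[0.033,0.241,0],[0,0,0.4]],[1,[0,0,0],[0,0,0]]]'
python3 - <<'E'
from fit import *
V=[]
for n in("scene","side"):
    im,d=save(n,n+"5.png");V.append((n,im,d));cv2.imwrite("pics/%s5c.png"%n,cv2.resize(im[130:290,150:350,::-1],None,fx=3.3,fy=3.3,interpolation=cv2.INTER_CUBIC))
measure(V)
E
```

```text
time_s: 8.15
tcp_pos: [0.6527, 0.1516, 0.1269]
tool_rot: [-2.608, -1.751, -0.0]
ft_force: [-0.1, 0.3, -0.1]
width: 0.0001
time_s: 8.65
tcp_pos: [0.6762, 0.1436, 0.1269]
tool_rot: [2.739, 1.537, 0.0]
ft_force: [-0.4, 0.8, -0.3]
width: -0.0002
n [412, 301] [49, 34] [742, 216] center [ 0.6185  0.003  -0.5009] cost/n 4.769108403681135e-07
plate extents-based centre scene [0.6697 0.0114] maxr [0.0699 0.0985 0.1223]
plate extents-based centre side [6.091e-01 5.000e-04] maxr [0.068  0.0845 0.1184]
phone scene norm ang 18.14 mean ang 18.73 range 0.265 along [-0.072  0.07 ]
phone side norm ang 17.03 mean ang 28.07 range 0.2574 along [0.013 0.078]
spout scene 32.24 far 31.85 maxr 0.071
spout side 37.41 far 36.67 maxr 0.064
tab angs [-28.7  61.3 151.3 241.3]
```

View pics/scene5c.png

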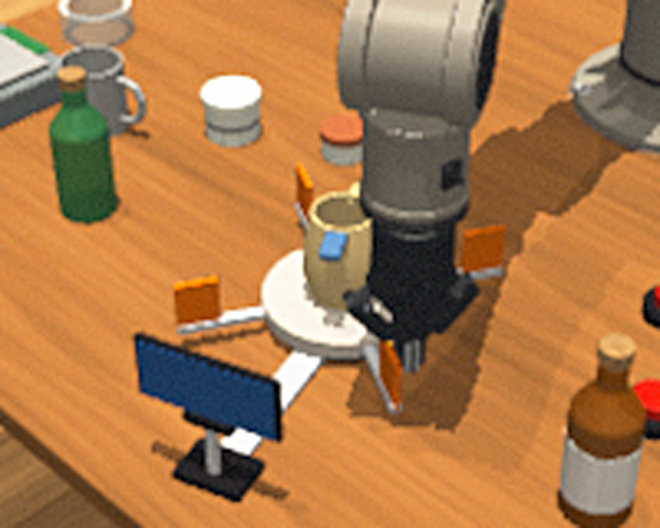

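```bash
python3 -m pendant '[[1,[0.033,0.241,0],[0,0,0.4]],[1,[0.033,0.241,0],[0,0,0.4]],[1,[0.033,0.241,0],[0,0,0.4]],[1,[0.033,0.241,0],[0,0,0.4]],[1,[0.033,0.241,0],[0,0,0.4]],[1,[0.033,0.241,0],[0,0,0.4]],[1,[0.01,0.06,0],[0,0,0.1]],[1,[0,0,0],[0,0,0]]]'
python3 -m pendant '[[1,[0,-0.5,0],[0,0,0]],[1,[0,-0.5,0],[0,0,0]],[1,[0,0,-1],[0,0,0]],[1,[0,0,-1],[0,0,0]],[1,[0,0,-1],[0,0,0]],[1,[0,0,-1],[0,0,0]],[1,[0,0,-1],[0,0,0]],[1,[0,0,-1],[0,0,0]]]'
python3 - <<'E'
from fit import *
V=[]
for n in("scene","side"):
    im,d=save(n,n+"6.png");V.append((n,im,d));cv2.imwrite("pics/%s6c.png"%n,cv2.resize(im[130:290,150:350,::-1],None,fx=3.3,fy=3.3,interpolation=cv2.INTER_CUBIC))
measure(V)
im,d=save("wrist","w6.png");np.savez("/tmp/w6",im=im,d=d,P=pts("wrist",d))
E
```

```text
time_s: 9.55
tcp_pos: [0.7086, 0.1253, 0.1269]
tool_rot: [2.908, 1.187, -0.0]
ft_force: [-0.4, -0.0, 0.3]
width: -0.0001
time_s: 10.35
tcp_pos: [0.6897, 0.1448, 0.2781]
tool_rot: [-2.907, -1.19, 0.0]
ft_force: [-0.7, -0.6, 0.1]
width: 0.0001
n [337, 321] [49, 31] [748, 319] center [ 0.6183  0.0036 -0.7437] cost/n 3.7268610523205123e-07
plate extents-based centre scene [0.6202 0.0022] maxr [0.0672 0.0856 0.1206]
plate extents-based centre side [0.6168 0.0023] maxr [0.0673 0.084  0.1184]
phone scene norm ang 18.15 mean ang 18.65 range 0.265 along [-0.072  0.069]
phone side norm ang 17.06 mean ang 24.43 range 0.2575 along [-0.019  0.076]
spout scene 19.05 far 19.11 maxr 0.071
spout side 22.13 far 22.08 maxr 0.064
tab angs [-42.61  47.39 137.39 227.39]
```

View pics/scene6c.png

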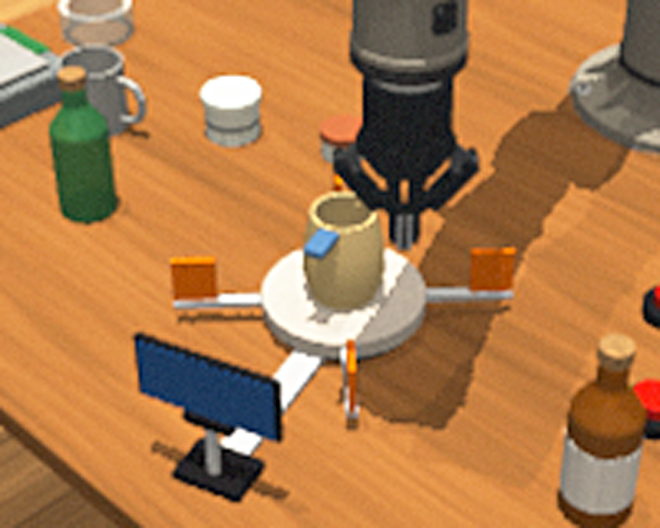

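View pics/w6.png

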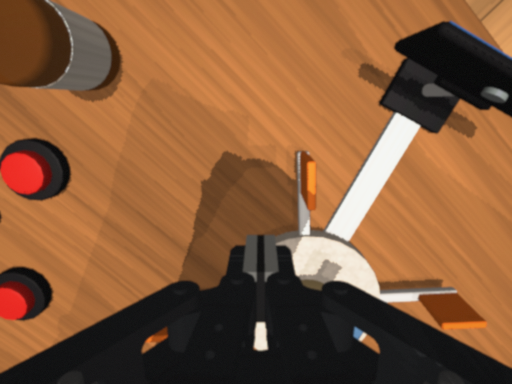

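```bash
python3 - <<'E'
from h import *
z=np.load("/tmp/w6.npz");P=z["P"];h=cv2.cvtColor(z["im"],cv2.COLOR_RGB2HSV)
q=P[...,:2]-[.6183,.0042];r=np.hypot(q[...,0],q[...,1]);a=np.degrees(np.arctan2(q[...,1],q[...,0]))
s=(z["d"]>0)&(h[...,1]<50)&(h[...,2]>170)&(P[...,2]<.016)&(P[...,2]>.002)&(r>.1)&(r<.24)&(abs(a-18)<12)
print("rail",s.sum(),a[s].mean(),[a[s&(r>x)&(r<x+.03)].mean().round(2) for x in(.1,.13,.16,.19)])
E
python3 -m pendant '[[1,[-0.145,-0.929,-0.5],[0,0,0]],[1,[-0.145,-0.929,-0.5],[0,0,0]],[1,[-0.145,-0.929,0],[0,0,0]],[1,[-0.145,-0.929,0],[0,0,0]],[1,[-0.145,-0.929,0],[0,0,0]],[1,[-0.145,-0.929,0],[0,0,0]],[1,[-0.145,-0.929,0],[0,0,0]],[1,[-0.145,-0.929,0],[0,0,0]]]'
```

```text
rail 3177 16.561195323248917 [np.float64(15.97), np.float64(16.42), np.float64(16.71), np.float64(16.94)]
time_s: 11.3
tcp_pos: [0.5382, 0.2567, 0.3009]
tool_rot: [2.907, 1.19, -0.002]
ft_force: [-0.2, -1.0, 0.2]
width: 0.0003
```

Run:
```python
from h import *
im,d=save("wrist","w7.png");P=pts("wrist",d);h=cv2.cvtColor(im,cv2.COLOR_RGB2HSV)
s=((h[...,0]<4)|(h[...,0]>176))&(h[...,1]>190)&(h[...,2]>130)&(d>0)
nl,l,st,c=cv2.connectedComponentsWithStats(s.astype(np.uint8))
for i in range(1,nl):
    if st[i,4]>60:
        Q=P[l==i];T=Q[Q[:,2]>np.median(Q[:,2])-.002];print(st[i],c[i].round(),((T.min(0)+T.max(0))/2).round(4),np.ptp(T,0).round(3),np.median(Q,0).round(4))
```

```text
[ 186  118   42   42 1309] [207. 139.] [0.5163 0.3212 0.0302] [0.042 0.042 0.004] [0.5162 0.3209 0.0301]
[126 171  28  28 593] [139. 185.] [0.4228 0.3408 0.0217] [0.03  0.031 0.005] [0.4232 0.3409 0.0213]
[154 252  37  33 918] [172. 268.] [0.4385 0.2581 0.1518] [0.174 0.063 0.247] [0.375  0.2488 0.0303]
```

View pics/w7.png

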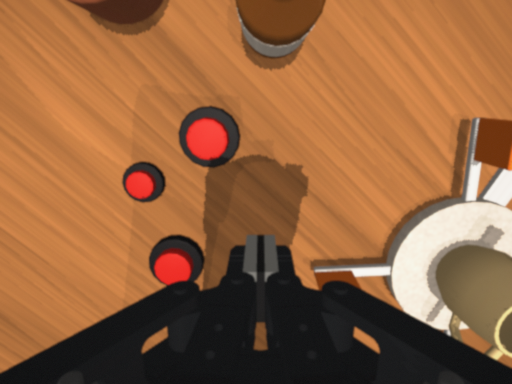

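```bash
python3 -m pendant '[[1,[-0.15,-0.936,0],[0,0,0]],[1,[-0.15,-0.936,0],[0,0,0]],[1,[-0.15,-0.936,0],[0,0,0]],[1,[-0.15,-0.936,0],[0,0,0]],[1,[-0.15,-0.936,0],[0,0,0]],[1,[-0.15,-0.936,0],[0,0,0]],[1,[0,0,0],[0,0,0]],[1,[0,0,0],[0,0,0]]]'
```

```text
time_s: 12.15
tcp_pos: [0.4249, 0.3404, 0.3014]
tool_rot: [2.907, 1.19, -0.001]
ft_force: [-0.1, -0.2, -0.5]
width: -0.0001
```

```bash
python3 -m pendant '[[1,[0,0,1],[0,0,0]],[1,[0,0,1],[0,0,0]],[1,[0,0,1],[0,0,0]],[1,[0,0,1],[0,0,0]],[1,[0,0,1],[0,0,0]],[1,[0,0,1],[0,0,0]],[1,[0,0,1],[0,0,0]],[1,[0,0,0.4],[0,0,0]]]'
python3 - <<'E'
from h import *
im,d=save("wrist","w8.png");im,d=save("side","s8.png")
cv2.imwrite("pics/s8c.png",cv2.resize(im[230:384,90:330,::-1],None,fx=3.3,fy=3.3,interpolation=cv2.INTER_CUBIC))
print(ctrl.read_state()["tcp_pos"])
E
```

```text
time_s: 12.95
tcp_pos: [0.4254, 0.3389, 0.1145]
tool_rot: [2.908, 1.187, -0.005]
ft_force: [0.9, 0.6, -0.1]
width: 0.0004
[0.42549008 0.3394176  0.11565812]
```

View pics/s8c.png

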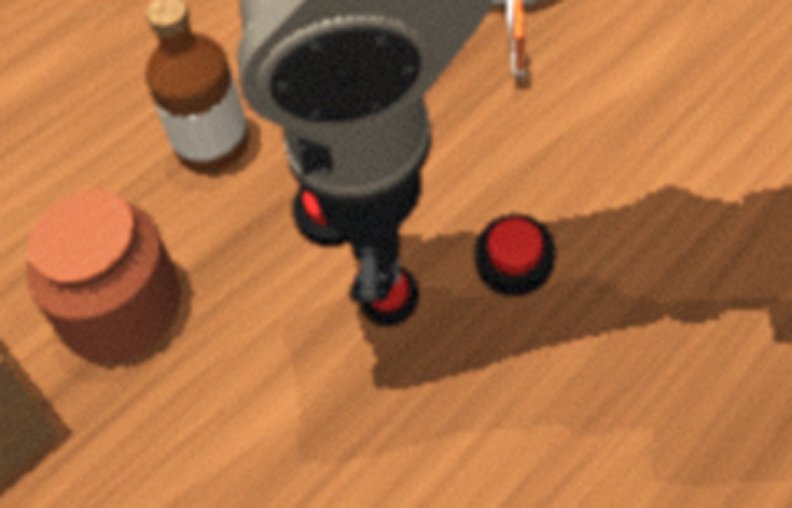

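View pics/w8.png

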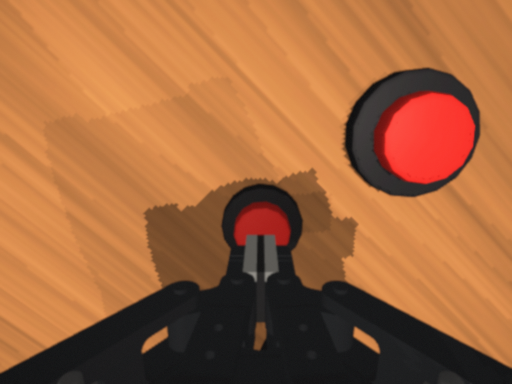

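```bash
python3 -m pendant '[[1,[0,0,0.4],[0,0,0]],[1,[0,0,0.3],[0,0,0]],[1,[0,0,0.2],[0,0,0]],[1,[0,0,0.14],[0,0,0]],[1,[0,0,0.08],[0,0,0]],[1,[0,0,0],[0,0,0]],[1,[0,0,0],[0,0,0]]]'
```

```text
time_s: 13.75
tcp_pos: [0.4259, 0.3403, 0.0893]
tool_rot: [-2.908, -1.188, -0.001]
ft_force: [0.3, -1.2, 5.4]
width: 0.0
```

```bash
python3 -m pendant '[[1,[0,0,0.06],[0,0,0]],[1,[0,0,0],[0,0,0]],[1,[0,0,0],[0,0,0]]]'
python3 -m pendant '[[1,[0,0,-0.3],[0,0,0]],[1,[0,0,-1],[0,0,0]],[1,[0,0,-1],[0,0,0]],[1,[0,0,-1],[0,0,0]],[1,[0,0,-1],[0,0,0]],[1,[0,0,-1],[0,0,0]],[1,[0,0,-1],[0,0,0]],[1,[0,0,0],[0,0,0]]]'
python3 - <<'E'
from fit import *
V=[]
for n in("scene","side"):
    im,d=save(n,n+"9.png");V.append((n,im,d));cv2.imwrite("pics/%s9c.png"%n,cv2.resize(im[130:320,150:400,::-1],None,fx=3,fy=3,interpolation=cv2.INTER_CUBIC))
measure(V)
im,d=save("wrist","w9.png");P=pts("wrist",d);h=cv2.cvtColor(im,cv2.COLOR_RGB2HSV)
s=((h[...,0]<4)|(h[...,0]>176))&(h[...,1]>190)&(h[...,2]>110)&(d>0)&(np.hypot(P[...,0]-.424,P[...,1]-.341)<.02)
print("button z",s.sum(),np.median(P[s],0))
E
```

```text
time_s: 14.05
tcp_pos: [0.4259, 0.3404, 0.0884]
tool_rot: [2.908, 1.188, 0.001]
ft_force: [-4.0, -5.2, 18.4]
width: 0.0
time_s: 14.85
tcp_pos: [0.4265, 0.3412, 0.2482]
tool_rot: [-2.907, -1.188, -0.007]
ft_force: [-0.5, 0.2, -0.0]
width: -0.0002
n [348, 171] [48, 0] [755, 0] center [ 0.6186  0.0031 -0.7457] cost/n 4.914964806318295e-07
plate extents-based centre scene [0.6195 0.0012] maxr [0.0685 0.093  0.1186]
plate extents-based centre side [ 6.079e-01 -3.000e-04] maxr [0.0672 0.0844 0.1139]
phone scene norm ang 18.17 mean ang 18.81 range 0.265 along [-0.072  0.069]
  return _methods._mean(a, axis=axis, dtype=dtype,
  ret = um.true_divide(
fit.py:25: RuntimeWarning: Mean of empty slice.
  q=ph[:,:2]-c;m=np.median(q,0);u,s,vt=np.linalg.svd(q-q.mean(0));nn=vt[1]*np.sign(vt[1]@m)
  ret = ret.dtype.type(ret / rcount)
Traceback (most recent call last):
  File "fit.py", line 27, in measure
    print("phone",v[0],"norm ang",np.degrees(np.arctan2(nn[1],nn[0])).round(2),"mean ang",np.degrees(np.arctan2(m[1],m[0])).round(2),"range",np.median(q@nn).round(4),"along",np.percentile(t,[1,99]).round(3))
                                                                                                                                                                              ~~~~~~~~~~~~~^^^^^^^^^^
IndexError: index -1 is out of bounds for axis 0 with size 0
```

View pics/scene9c.png

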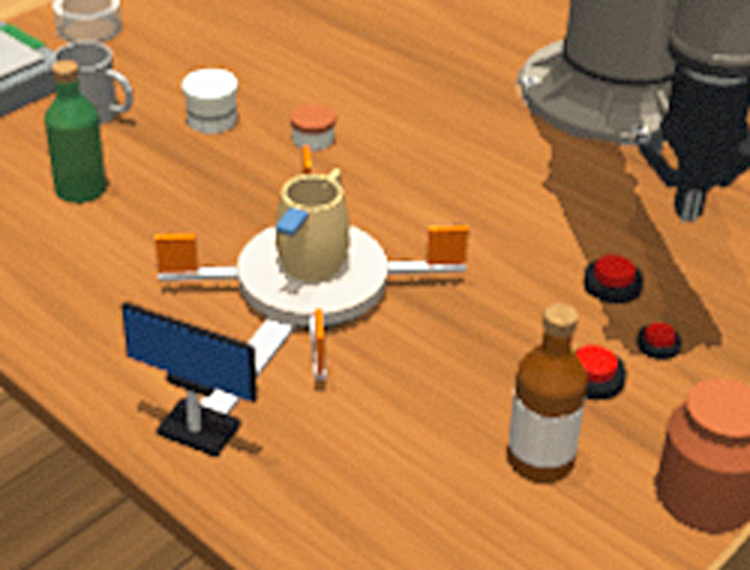

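Run:
```python
from h import *
im,d=save("wrist","w10.png");P=pts("wrist",d);h=cv2.cvtColor(im,cv2.COLOR_RGB2HSV)
s=((h[...,0]<4)|(h[...,0]>176))&(h[...,1]>150)&(h[...,2]>80)&(d>0)&(np.hypot(P[...,0]-.424,P[...,1]-.341)<.02)
print("button z",s.sum(),np.median(P[s],0))
st=ctrl.read_state();print(st["ft_force"],abs(st["qd"]).max(),st["time_s"])
ctrl.hand_in()
```

```text
button z 911 [0.42661923 0.33840257 0.02013131]
[-0.89005702  0.08687113 -0.32359689] 0.01488764204674073 15.0
the job is handed in; nothing more can be done
```

I turned the turntable about 58° clockwise by pushing one orange tab with the closed fingertips. I then backed off, pressed the smallest of the three red buttons, lifted clear and handed in at 15 s. The hand-in gave no verdict.

**Alignment:** The scene camera put the spout at 19° and the side camera at 22°. The jug handle's starting angle plus the measured turn gave 18.5°. The phone direction came out at about 18° from the phone's face and about 16.6° from the rail. These readings disagree by a few degrees, but the worst pairing is about 5.5° against the roughly 11° allowed. They were taken before the press. Afterwards the tabs had not moved (within 0.2°), and the jug still stood mid-plate with the spout toward the phone.

**Button press:** The press reached 5.4 N with the tip down about 6 mm. Force then jumped to 18 N over the next 1 mm, so the button bottomed out.

**Button return:** After the lift the button's top measured 20.1 mm high, against 21.3–21.7 mm before the press. I take it as up again, with the difference down to the camera's roughly 2 mm accuracy, but that is not a precise check of the release.

**Failed check:** My last full measurement script stopped with an error because the arm blocked the side camera's view of the jug and phone. I relied on the scene picture and the wrist camera instead. In the scene picture the other things on the counter look unmoved; I did not measure them again. The arm was touching nothing when I handed in.

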